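# Hang the toy pail on the twin hook

### The arm

A 6-joint arm with a two-finger parallel gripper is mounted at the origin on the work surface. World frame = base frame: x ahead of the robot, y to its left, z up, the work surface at z = 0. Lengths are in mm, angles in rad, forces in N, time in s.
With the tool pointing down it reaches from about 350 to 875 mm from the base axis. Payload 4.2 kg.
Tool frame: the origin (TCP) lies between the finger pads; the fingertips stand 19 mm ahead of it and the grasp point (between the pads) is the TCP; y points along the fingers, z is the direction in which the jaws open and shut, and the axes are right-handed (so a half turn about y gives the same grasp; the last joint's range is limited). The gripper opens to 85 mm and grips with 20 to 120 N. Pads are 22 mm wide; open, the fingers measure 114 mm over their backs; the gripper's body (76 mm by 85 mm) begins 54 mm behind the grasp point. The pads swing forward as they close: fully open they stand 13 mm farther back than shut.
Start: joints at [1.512, 0.385, 0.008, 0, -1.194, -0.259], TCP at [195.266, 593.692, 250.312] pointing down, gripper open.
Joint ranges: [-3.14, 3.14], [-1.21, 2.06], [-1.07, 1.41], [-3.16, 2.05], [-2.99, -0.16], [-3.1, 3.1]. Speed limits (rad/s): [2.79, 2.79, 3.14, 3.14, 3.14, 3.14].

### API

Orientations are given as a unit quaternion [x, y, z, w].
In Python, from bench import arm gives the robot as it stands.
- The arm moves only by the shell command python3 -m inch 'ROWS'. ROWS is JSON, a list of rows, each a list of 7 numbers: the opening, from 0 (shut) to 1 (fully open), then the shift along the tool's x, y, z in cm, then the turn, a rotation vector about the tool's x, y, z in degrees. A call has 1 to 20 rows; each row is the pose to reach, as a shift and turn from the pose commanded when the call began, along the tool's axes at that moment; what a row does not reach only later rows make up. A row lasts 1/12 s, in which the tool goes at most 41.7 mm and 7.16 degrees, less where a joint would pass 70% of its speed; a pose out of reach is approached as far as the arm can. A call with a gripper value outside its range is refused whole. The fingers move at their own pace and stop on an object; the grip force is fixed at half the most. Time passes only in rows, so rows that repeat a pose let the fingers close. It gives the time, the measured TCP pose, the force and the opening at its end, in the units of the state.
- arm.read_state(): the state, without advancing time (a new reading comes with each control period).
- arm.get_image(name): name is "side" or "top" or "wrist"; returns the picture (420x560x3 uint8, red, green, blue); there is no depth.
- arm.camera_params(name): a dict with "fx", "fy", "cx", "cy" (pixels), "rvec" (rotation vector, rad) and "tvec" (3), from world to camera coordinates, as OpenCV has them. Camera axes: x right, y down, z forward; pixel columns grow to the right and rows downward; lengths in mm; the calibration is good to about 2 mm. A picture is of the moment at which its call begins: read the wrist's pose just before it. camera_params takes no time and is no camera call; for the wrist camera it gives the pose at the moment of the call.
- arm.job_done(): hands the job in, once; it reports no verdict.
Trained networks look in the newest picture that a camera, given by its name, has taken for a name from the list of things; names that differ only in an ending like _2 or _b are one class to them, and where a whole thing is asked for, a point or a joint stands for the part that bears it (a point fixed in the world has none). Each returns a list of dicts, best first, with "conf" (0 to 1); they miss things now and then, are a little off and sometimes report something else, mostly with a low value. They report only what shows in the picture. A call takes as long as a camera call.
- arm.masks_of(label, camera): "mask" (420x560 bool, what is visible of it) and "extent" ([left, top, width, height] in pixels, round what is visible of it).
The state is a dict: "clock": time; "joints": joint angles; "joint_vel": joint speeds; "joint_efforts": joint torques, N m; "position": TCP position; "ee_rot": TCP orientation; "contact_force": force on the tool from outside, world axes, zero at the start; "wrist_torque": the same for the moment, N m; "gripper_width": finger opening in mm.
Only numpy, scipy, OpenCV 4.12 (cv2) and the standard library are available. Lean on these libraries where they do the work, as an engineer would, in place of code of your own. Each camera call takes 0.05 s, during which the arm holds its last target.

### The job

Swing the toy pail's folded wire bail upright while the pail stays standing on the table, then lift the pail by the bail and hang it with the bail lying across both prongs of the twin hook, behind their turned-up tips, so that it hangs still and upright. Do not tip the pail over on the way, and leave the other things on the table where they are.

Things in the scene. Friction and masses are not known exactly. Their poses are not given: they have to be found in the camera images.
- pail: small bare-metal pail with a few toy balls fixed in it, 116 mm across at the rim, 92 mm at the foot, 90 mm tall, 0.28 to 0.45 kg. Origin: centre of its underside; z up. The bail's hinge line is parallel to y and crosses the z axis 80 mm up. The bail is folded to the pail's -x side, which at the start faces the robot within 40 degrees
- bail (a joint): swing angle of the pail's wire bail about its hinge line: 0 is level, pointing to the pail's -x; pi/2 is upright; it can swing on to 3.0. Folded it starts between 0.1 and 0.3. The hinge is stiff (0.018 N m of friction): the bail stays at the angle where it is left
- bail_top (a point): middle of the bail's straight top bar, on its centre line, 100 mm from the hinge line. The bail is a dark round wire 8 mm thick, 136 mm wide overall; its top bar is straight for 100 mm along this point's y (the pail's y). Folded, the bar lies outside the rim with a 38 mm gap to it. The point's -x points from hinge to bar
- hook_stand: fixed twin-prong hook stand: plywood foot 190 x 130 x 10 mm, one wooden post 22 x 30 mm, 261 mm tall. Origin: on the table below the post's front face; the prongs point to its -x; z up. Prongs: dark round bars 9 mm thick, centre lines at y = +30 and -30 mm, nothing between them, sloping 8 mm down from post to tip
- hook_seat (a point): where the middle of the bail's top bar belongs: midway between the prongs, 95 mm in front of the post's front face, level with the prongs' upper side, 250 mm above the table. Axes as the stand's. The prongs' tips turn up 19 mm in front of this point, to 22 mm above it; nothing of the stand is higher
- can: plain drinks can, 66 mm across, 115 mm tall; bystander, origin at the centre of its underside
- puck: black rubber puck, 76 mm across, 25 mm thick; bystander, origin at the centre of its underside
- eraser: whiteboard eraser, 120 x 50 x 32 mm; bystander, origin at the centre of its underside
- remote: black remote control, 160 x 45 x 18 mm; bystander, origin at the centre of its underside
- tape: roll of white tape lying flat, 90 mm across, 24 mm high; bystander, origin at the centre of its underside
- mug: white mug, 80 mm across, 95 mm tall, handle on its +y side; bystander, origin at the centre of its underside
- magnet_tin: flat bare metal tin, 85 x 60 x 22 mm; bystander, origin at the centre of its underside
- puck_tower: fixed holder with four stacked black pucks on a plywood foot 110 x 110 mm, 142 mm tall, on the other side of the pail from the hook stand; bystander, origin at the centre of its underside

How it is judged:
By the outcome, as a careful person would: the job done as asked, in the order asked, and still so for the second after the job is handed in, with the robot touching nothing.
It also fails if it takes over 72 s, if anything falls off the work surface, if the arm or the gripper's body presses on something with over 40 N, if the wrist force passes 120 N, or if a joint passes its speed limit or range.

## Working session

There is one attempt and no reset: what is moved stays moved. The work goes in short steps, Python scripts to look and compute and a shell command to move; the robot and the scene stay as the last step left them, time stands still between calls to the robot, and variables do not carry over. Pictures are saved under pics/ and viewed, and the job is handed in when it is done.

```bash
ls; mkdir -p pics; python3 - <<'E'
from bench import arm
import cv2
s=arm.read_state(); print({k:(v if not hasattr(v,'tolist') else v.tolist()) for k,v in s.items()})
for n in ["side","top","wrist"]:
    im=arm.get_image(n); cv2.imwrite(f"pics/a_{n}.png",im[:,:,::-1]); print(n,arm.camera_params(n))
E
```

```text
pics
{'clock': 0.0, 'joints': [1.511621168981389, 0.3855415968967971, 0.006616746495425399, -0.0004806938304411737, -1.1939699590081194, -0.2586103215804828], 'joint_vel': [0.0007878697513490606, -0.0006351388987431822, 0.0006706828041685089, -0.0026715676624253495, 0.0006909550814457066, -0.0004303495579966184], 'joint_efforts': [0.0013497349209501408, -39.22932028770447, 18.84027063846588, 4.186399877071381, -0.004566164425341412, 9.821230761986044e-07], 'position': [195.09926233078355, 593.2023670868299, 249.2297158481599], 'ee_rot': [-0.1118604968631728, -0.6974351262007569, 0.6989430566678131, 0.11202712849445225], 'contact_force': [-0.0814543206300229, -0.14210838381205834, -0.48475126873878077], 'wrist_torque': [-0.027785164057332896, -0.06150137314570941, 0.007476782658339654], 'gripper_width': 85.58444493625522}
side {'fx': 393.93899454032316, 'fy': 393.93899454032316, 'cx': 275.4248252131752, 'cy': 207.33773539537862, 'rvec': array([ 2.35578237, -0.58897721,  0.19571822]), 'tvec': array([-476.4013184 ,  334.49571123,  893.89377815])}
top {'fx': 422.58671058896, 'fy': 422.58671058896, 'cx': 273.9645315220026, 'cy': 206.20628956790924, 'rvec': array([ 2.15097865, -2.13088751,  0.14926337]), 'tvec': array([  15.41082039,  593.92360614, 1102.1354583 ])}
wrist {'fx': 335.1544355603428, 'fy': 335.1544355603428, 'cx': 283.68389781640326, 'cy': 210.49374248006205, 'rvec': array([-1.71316665,  2.36660842,  0.39363757]), 'tvec': array([625.03696749, -42.83582729, 380.91670178])}
```

View pics/a_side.png

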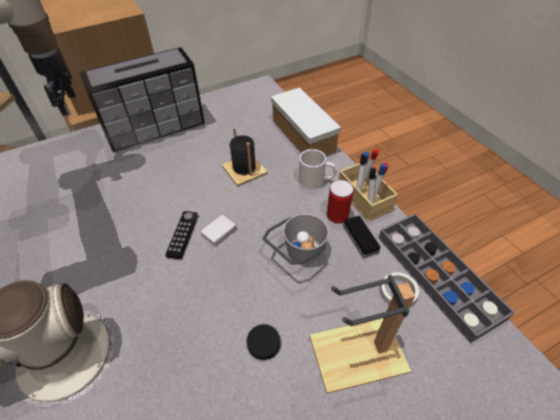

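View pics/a_top.png

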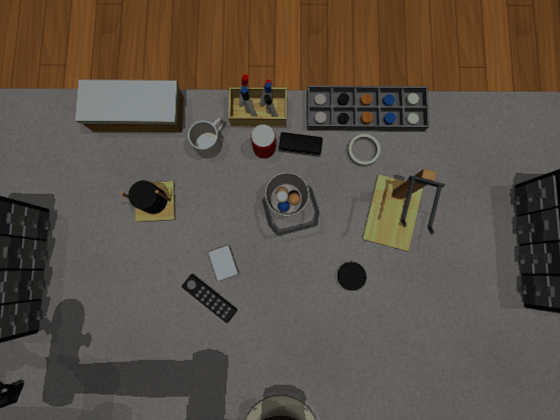

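View pics/a_wrist.png

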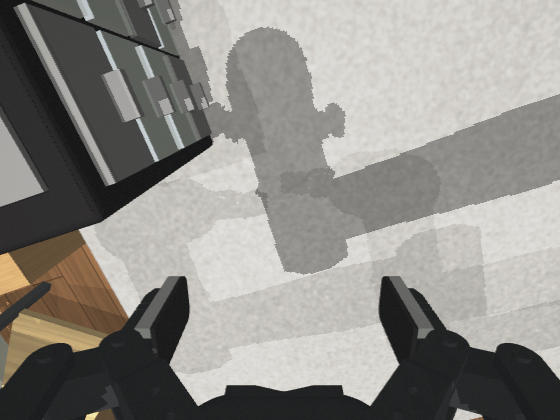

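```bash
cat > h.py <<'E'
from bench import arm
import numpy as np, cv2
from scipy.spatial.transform import Rotation as R
def P(n):
    c=arm.camera_params(n); K=np.array([[c['fx'],0,c['cx']],[0,c['fy'],c['cy']],[0,0,1]]); return K,np.array(c['rvec']),np.array(c['tvec'])
def proj(X,p):
    return cv2.projectPoints(np.asarray(X,float).reshape(-1,3),p[1],p[2],p[0],None)[0].reshape(-1,2)
def ray(uv,p):
    Rm=cv2.Rodrigues(p[1])[0]; o=-Rm.T@p[2]; d=Rm.T@np.linalg.inv(p[0])@np.array([uv[0],uv[1],1.]); return o,d
def atz(uv,p,z):
    o,d=ray(uv,p); return o+d*(z-o[2])/d[2]
def tri(a,pa,b,pb):
    o1,d1=ray(a,pa);o2,d2=ray(b,pb); A=np.stack([d1,-d2],1); s=np.linalg.lstsq(A,o2-o1,rcond=None)[0]
    x=o1+d1*s[0];y=o2+d2*s[1]; return (x+y)/2,np.linalg.norm(x-y)
E
python3 - <<'E'
from h import *
for n in ["side","top"]:
    im=cv2.imread(f"pics/a_{n}.png")
    p=P(n); print(n,"cam at",ray((0,0),p)[0])
    for l in ["pail","bail","bail_top","hook_stand","hook_seat","puck_tower","can"]:
        for r in arm.masks_of(l,n)[:2]:
            e=r['extent']; m=r['mask']; ys,xs=np.nonzero(m)
            print(n,l,round(r['conf'],2),e,m.sum(),xs.mean().round(1),ys.mean().round(1))
    if n=="top":
        b=im[120:270,250:450]
    else: b=im[190:400,220:420]
    cv2.imwrite(f"pics/b_{n}.png",cv2.resize(b,None,fx=600/b.shape[0] if n=="side" else 4,fy=600/b.shape[0] if n=="side" else 4,interpolation=cv2.INTER_CUBIC))
E
```

```text
side cam at [ 279.82180537 -530.61755997  882.06374255]
side pail 0.83 [262.6, 211.8, 64.0, 58.2] 2037 302.2 238.9
side pail 0.64 [201.4, 218.3, 37.1, 27.5] 590 217.9 229.7
side bail 0.92 [261.6, 222.7, 61.0, 40.3] 259 292.8 252.6
side bail_top 0.6 [263.6, 222.6, 62.7, 44.9] 310 287.0 246.5
side hook_stand 0.8 [313.0, 275.1, 99.4, 118.5] 6693 364.2 342.6
side hook_seat 0.56 [310.0, 275.6, 103.4, 117.1] 6554 364.3 342.5
side puck_tower 0.96 [224.1, 130.0, 45.8, 57.3] 1372 243.1 160.5
side can 0.87 [325.3, 179.1, 31.7, 46.2] 952 338.9 201.4
top cam at [ 425.35685742   10.6867147  1177.55791778]
top pail 0.88 [261.4, 172.8, 59.1, 59.6] 1905 287.1 198.2
top bail 0.59 [264.4, 187.5, 54.1, 48.3] 371 293.8 217.7
top bail_top 0.79 [279.5, 200.9, 34.8, 32.8] 109 303.0 224.5
top hook_stand 0.62 [361.2, 171.2, 81.4, 79.2] 3739 397.4 209.0
top puck_tower 0.85 [121.2, 178.1, 54.2, 46.4] 1662 152.0 200.5
top can 0.85 [250.8, 127.9, 27.1, 28.9] 664 262.5 141.4
top can 0.54 [265.0, 189.5, 54.4, 40.3] 209 298.9 211.7
```

View pics/b_side.png

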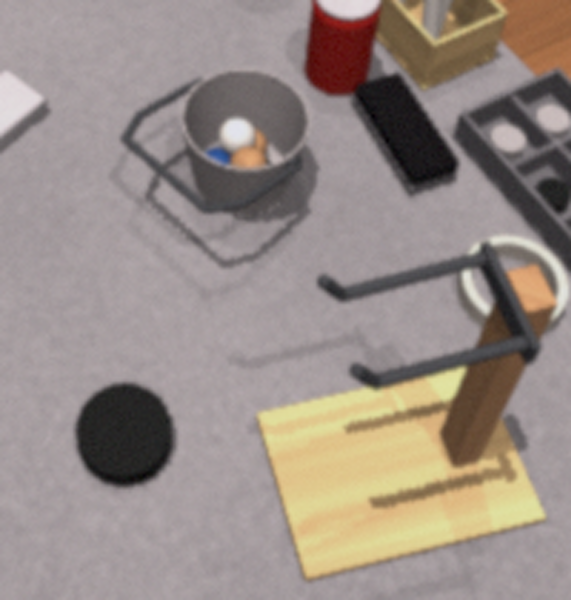

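View pics/b_top.png

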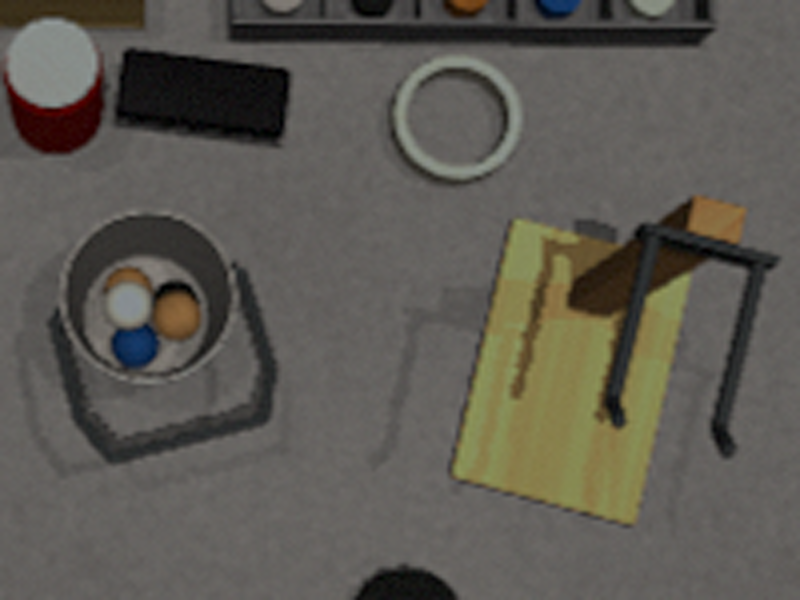

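```bash
cat >> h.py <<'E'
S=lambda u,v:(220+u/2.857,190+v/2.857)
T=lambda u,v:(250+u/4,120+v/4)
E
python3 - <<'E'
from h import *
ps,pt=P("side"),P("top")
c=atz(T(149,297),pt,90); print("rim top",c)
print("rim side",atz(S(246,129),ps,90))
for n,a,b in [("bar+y",S(128,138),T(112,453)),("bar-y",S(207,205),T(268,415)),
 ("elbowL",S(343,295),T(615,403)),("elbowR",S(377,381),T(719,430)),("tipL",S(325,282),T(618,423)),("tipR",S(358,370),T(729,450)),
 ("rootL",S(487,257),T(650,233)),("rootR",S(530,347),T(758,265))]:
    print(n,tri(a,ps,b,pt))
f=[atz(T(*q),pt,10) for q in [(513,220),(692,270),(634,523),(452,476)]]
print(np.array(f).round(1)); f=np.array(f); print(np.linalg.norm(f-np.roll(f,-1,0),axis=1))
print([atz(S(*q),ps,10) for q in [(305,577),(545,518),(258,412)]])
E
```

```text
rim top [618.79331949 -13.82555459  90.        ]
rim side [614.39240148 -24.39766785  90.        ]
bar+y (array([515.57117211,   9.51829384,  99.97807199]), np.float64(0.28614720203876887))
bar-y (array([539.27701263, -89.00668713, 109.78556904]), np.float64(1.397104744141282))
elbowL (array([ 533.67592036, -267.45605329,  249.21056167]), np.float64(0.6523170110691986))
elbowR (array([ 519.51860162, -324.27784566,  248.59235926]), np.float64(1.0742183208694231))
tipL (array([ 520.8193253 , -262.91481069,  268.85811132]), np.float64(1.1925325598335816))
tipR (array([ 506.01617062, -320.93281538,  270.63171473]), np.float64(0.15401929424048247))
rootL (array([ 628.69255247, -289.37644707,  251.83810671]), np.float64(0.09091187026800028))
rootR (array([ 612.30882668, -349.94805227,  249.55387963]), np.float64(1.9073188409885151))
[[ 690.3 -271.8   10. ]
 [ 655.5 -396.1   10. ]
 [ 478.5 -349.    10. ]
 [ 509.6 -225.1   10. ]]
[129.08582011 183.15258891 127.78790607 186.69501957]
[array([ 477.16229058, -346.95468762,   10.        ]), array([ 658.50363353, -395.96214559,   10.        ]), array([ 511.39564944, -223.57385557,   10.        ])]
```

```bash
cat >> h.py <<'E'
def ori(yaw,tilt,sgn):
    y0,t=np.deg2rad(yaw),np.deg2rad(tilt); h=np.array([np.cos(y0),np.sin(y0),0]); k=np.array([0,0,1.])
    y=-np.cos(t)*k+np.sin(t)*h; z=sgn*(np.cos(t)*h+np.sin(t)*k); return R.from_matrix(np.stack([np.cross(y,z),y,z],1))
def cur():
    s=arm.read_state(); return np.array(s['position']),R.from_quat(s['ee_rot']),s
def plan(pos,rot):
    p,r,s=cur(); d=r.inv().apply(np.array(pos)-p)/10; w=np.rad2deg((r.inv()*rot).as_rotvec())
    print("shift cm",d.round(2),"rot deg",w.round(1),"|",np.linalg.norm(d).round(1),np.linalg.norm(w).round(1))
PX=np.array([.972,.234,0]); PC=np.array([621,-16,0.])
E
python3 - <<'E'
from h import *
p,r,s=cur(); print(r.as_matrix().round(3))
for sg in (1,-1):
  for t in (0,45): plan([460,-55,220],ori(13.5,t,sg))
E
```

```text
[[-0.95  -0.    -0.312]
 [ 0.312  0.    -0.95 ]
 [ 0.    -1.    -0.   ]]
shift cm [-45.42   3.03  53.35] rot deg [   0.  -121.7   -0. ] | 70.1 121.7
shift cm [-45.42   3.03  53.35] rot deg [  26.4 -114.3   47.3] | 70.1 126.5
shift cm [-45.42   3.03  53.35] rot deg [ 0.  58.3  0. ] | 70.1 58.3
shift cm [-45.42   3.03  53.35] rot deg [-41.   55.2  22.8] | 70.1 72.4
```

```bash
python3 -m inch '[[0.4,-45.4,3,53.3,-41,55.2,22.8],[0.4,-45.4,3,53.3,-41,55.2,22.8],[0.4,-45.4,3,53.3,-41,55.2,22.8],[0.4,-45.4,3,53.3,-41,55.2,22.8],[0.4,-45.4,3,53.3,-41,55.2,22.8],[0.4,-45.4,3,53.3,-41,55.2,22.8],[0.4,-45.4,3,53.3,-41,55.2,22.8],[0.4,-45.4,3,53.3,-41,55.2,22.8],[0.4,-45.4,3,53.3,-41,55.2,22.8],[0.4,-45.4,3,53.3,-41,55.2,22.8],[0.4,-45.4,3,53.3,-41,55.2,22.8],[0.4,-45.4,3,53.3,-41,55.2,22.8],[0.4,-45.4,3,53.3,-41,55.2,22.8],[0.4,-45.4,3,53.3,-41,55.2,22.8],[0.4,-45.4,3,53.3,-41,55.2,22.8],[0.4,-45.4,3,53.3,-41,55.2,22.8],[0.4,-45.4,3,53.3,-41,55.2,22.8],[0.4,-45.4,3,53.3,-41,55.2,22.8],[0.4,-45.4,3,53.3,-41,55.2,22.8],[0.4,-45.4,3,53.3,-41,55.2,22.8]]'
python3 - <<'E'
from h import *
p,r,s=cur(); print(p.round(1),r.as_matrix().round(2),np.round(s['joints'],2),s['gripper_width'],s['clock'])
plan([460,-55,220],ori(13.5,45,-1))
for n in ["side","wrist"]:
    im=arm.get_image(n); cv2.imwrite(f"pics/c_{n}.png",im[:,:,::-1])
E
```

```text
clock: 2.52
position: [392.1, -23.6, 282.5]
ee_rot: [0.571, 0.719, -0.311, -0.245]
contact_force: [-0.2, 0.6, 0.5]
gripper_width: 34.2
[392.1 -23.6 282.5] [[-0.23  0.67 -0.71]
 [ 0.97  0.15 -0.17]
 [-0.   -0.73 -0.69]] [ 0.35 -0.38 -1.07  0.58 -0.16 -0.66] 34.17357251482747 2.5167
shift cm [-4.58  8.6  -0.  ] rot deg [-1.7 -0.2 -0.4] | 9.7 1.8
```

View pics/c_wrist.png

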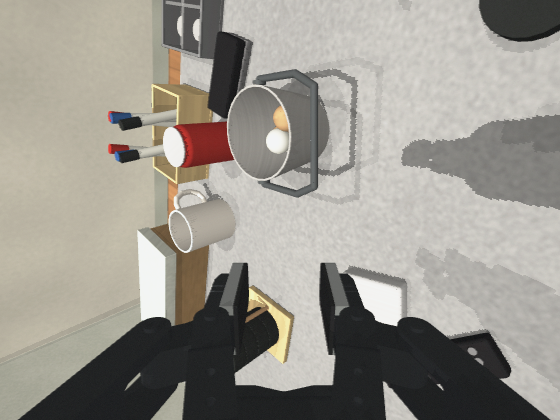

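View pics/c_side.png

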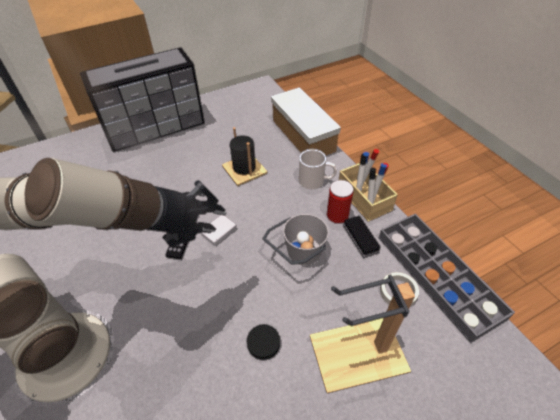

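```bash
cat > model.py <<'E'
from h import *
def draw(im,p,pc,yaw,a,col):
    y0=np.deg2rad(yaw); X=np.array([np.cos(y0),np.sin(y0),0]); Y=np.array([-X[1],X[0],0]); Z=np.array([0,0,1.])
    f=lambda x,y,z: np.array([pc[0],pc[1],0])+x*X+y*Y+z*Z
    t=np.linspace(0,2*np.pi,60)
    for r,z in((58,90),(46,0)):
        cv2.polylines(im,[proj([f(r*np.cos(u),r*np.sin(u),z) for u in t],p).round().astype(int)],True,col,1)
    bx,bz=-100*np.cos(a),80+100*np.sin(a)
    cv2.polylines(im,[proj([f(bx,50,bz),f(bx,-50,bz)],p).round().astype(int)],False,(0,255,0),1)
E
python3 - <<'E'
from model import *
for n in("wrist","side","top"):
    im=cv2.imread("pics/a_top.png" if n=="top" else f"pics/c_{n}.png"); p=P(n); draw(im,p,(621,-16),13.5,.25,(0,0,255))
    c=proj([621,-16,60],p)[0].astype(int); b=im[max(c[1]-70,0):c[1]+75,max(c[0]-60,0):c[0]+80]; b=cv2.resize(b,(266*2//2,275),interpolation=cv2.INTER_CUBIC)
    b=cv2.resize(b,None,fx=1.9,fy=1.9); cv2.imwrite(f"pics/d_{n}.png",b[:, :])
a=[cv2.imread(f"pics/d_{n}.png") for n in("wrist","side","top")]
o=np.hstack([cv2.resize(x,(266,275)) for x in a]); cv2.imwrite("pics/d.png",cv2.resize(o,None,fx=1,fy=1))
E
```

```text
(no output)
```

View pics/d.png

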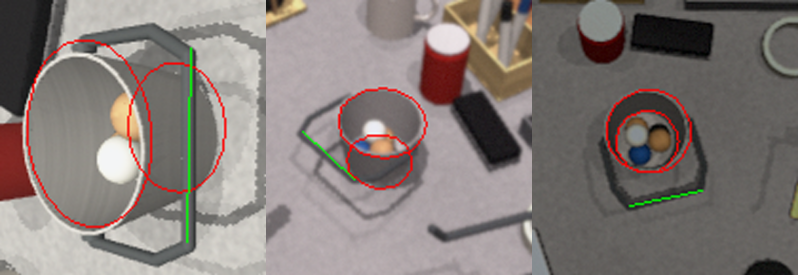

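```bash
python3 - <<'E'
from h import *
o=ori(15,25,-1); b=np.array([526.4,-37.1,104.7]); print(o.as_matrix()[:,1])
plan(b-90*o.as_matrix()[:,1],o)
E
```

```text
[ 0.40821789  0.10938165 -0.90630779]
shift cm [-4.5  13.16  0.16] rot deg [18.3 -1.5 -1.2] | 13.9 18.4
```

```bash
python3 -m inch '[[0.3,-4.5,13.2,0.2,18.3,-1.5,-1.2],[0.3,-4.5,13.2,0.2,18.3,-1.5,-1.2],[0.3,-4.5,13.2,0.2,18.3,-1.5,-1.2],[0.3,-4.5,13.2,0.2,18.3,-1.5,-1.2],[0.3,-4.5,13.2,0.2,18.3,-1.5,-1.2],[0.3,-4.5,13.2,0.2,18.3,-1.5,-1.2],[0.3,-4.5,13.2,0.2,18.3,-1.5,-1.2],[0.3,-4.5,13.2,0.2,18.3,-1.5,-1.2],[0.3,-4.5,13.2,0.2,18.3,-1.5,-1.2],[0.3,-4.5,13.2,0.2,18.3,-1.5,-1.2]]'
python3 - <<'E'
from model import *
o=ori(15,25,-1); b=np.array([526.4,-37.1,104.7])
p,r,s=cur(); print(p,np.round(s['joints'],2),s['gripper_width'])
plan(b-90*o.as_matrix()[:,1],o)
plan(b,o)
for n in["wrist","side"]:
    pp=P(n); im=arm.get_image(n)[:,:,::-1].copy(); cv2.imwrite(f"pics/e0_{n}.png",im); draw(im,pp,(620,-12),15,.25,(0,0,255)); cv2.imwrite(f"pics/e_{n}.png",im)
    print(n,[ (round(x['conf'],2),x['extent']) for x in arm.masks_of("bail_top",n)])
E
```

```text
clock: 3.45
position: [489.6, -45.7, 187.0]
ee_rot: [0.513, 0.67, -0.426, -0.325]
contact_force: [-0.1, 0.2, 0.1]
gripper_width: 25.6
[489.57530793 -45.72471612 187.02314308] [ 0.23  0.07 -0.66 -0.04 -0.4   0.07] 25.55501138544855
shift cm [-0.12  0.06  0.05] rot deg [0.1 0.2 0. ] | 0.1 0.2
shift cm [-0.12  9.06  0.07] rot deg [0.1 0.2 0. ] | 9.1 0.2
wrist [(0.76, [178.5, 112.7, 113.1, 178.1])]
side [(0.8, [263.0, 220.2, 64.2, 45.1]), (0.48, [324.0, 183.3, 29.3, 43.9])]
```

View pics/e_wrist.png

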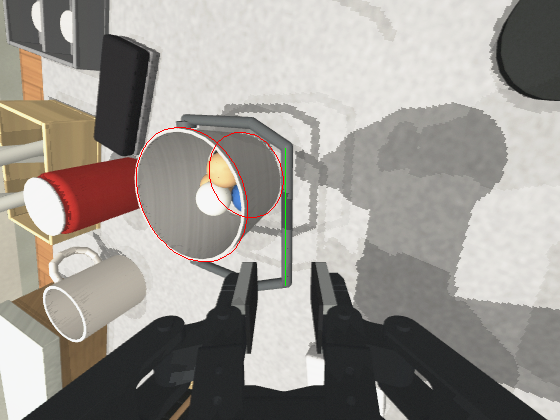

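View pics/e_side.png

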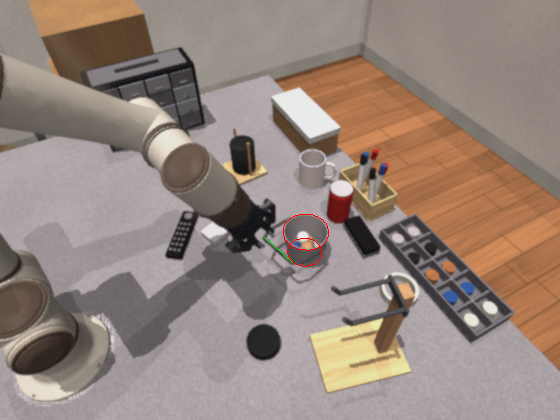

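```bash
python3 -m inch '[[0.3,-0.1,2,0,0,0,0],[0.3,-0.1,4,0,0,0,0],[0.3,-0.1,6,0,0,0,0],[0.3,-0.1,7.5,0,0,0,0],[0.3,-0.1,9,0,0,0,0],[0.3,-0.1,9,0,0,0,0],[0.3,-0.1,9,0,0,0,0]]'
python3 - <<'E'
from model import *
p,r,s=cur(); print(p)
for n in["wrist"]:
    pp=P(n); im=arm.get_image(n)[:,:,::-1].copy(); cv2.imwrite(f"pics/f_{n}.png",im)
X=np.array([np.cos(np.deg2rad(15)),np.sin(np.deg2rad(15)),0]);H=np.array([620,-12,80.]);k=np.array([0,0,1.])
for a in [15,25,35,45,55,65,75,82,87,90]:
    t=25*(1-(a-15)/75); o=ori(15,t,-1); jz=-o.as_matrix()[:,2]; ar=np.deg2rad(a)
    b=H-100*np.cos(ar)*X+100*np.sin(ar)*k
    tgt=b+8.5*jz
    print(a,end=' '); plan(tgt,o)
E
```

```text
clock: 4.23
position: [526.9, -37.0, 103.5]
ee_rot: [0.512, 0.669, -0.428, -0.327]
contact_force: [-0.4, 0.2, -0.3]
gripper_width: 25.8
[526.93662757 -36.98353172 103.54611004]
15 shift cm [ 0.01 -0.16 -0.88] rot deg [-0.   0.2  0. ] | 0.9 0.2
25 shift cm [ 0.   -1.35 -2.11] rot deg [3.3 0.2 0. ] | 2.5 3.3
35 shift cm [-0.   -2.3  -3.53] rot deg [ 6.6  0.2 -0. ] | 4.2 6.6
45 shift cm [-0.   -2.99 -5.1 ] rot deg [10.   0.2 -0. ] | 5.9 10.0
55 shift cm [-0.01 -3.39 -6.78] rot deg [13.3  0.2 -0. ] | 7.6 13.3
65 shift cm [-0.01 -3.5  -8.5 ] rot deg [16.6  0.2 -0. ] | 9.2 16.6
75 shift cm [ -0.02  -3.3  -10.22] rot deg [20.   0.2 -0. ] | 10.7 20.0
82 shift cm [ -0.02  -2.98 -11.4 ] rot deg [22.3  0.2 -0. ] | 11.8 22.3
87 shift cm [ -0.02  -2.67 -12.21] rot deg [24.   0.2 -0. ] | 12.5 24.0
90 shift cm [ -0.03  -2.45 -12.68] rot deg [25.   0.2 -0. ] | 12.9 25.0
```

View pics/f_wrist.png

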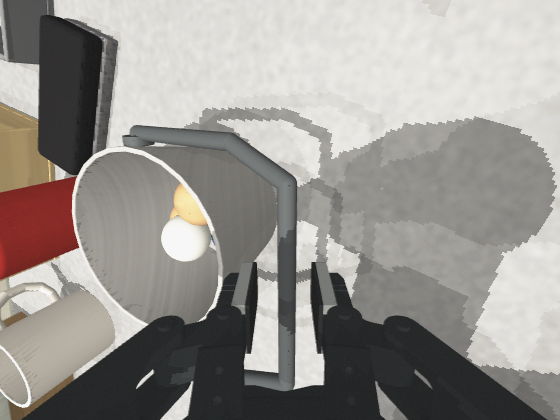

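```bash
python3 -m inch '[[0.3,0,-0.15,-0.5,0,0,0],[0.3,0,-0.15,-0.9,0,0,0],[0.3,0,-0.75,-1.5,1.7,0.1,0],[0.3,0,-1.35,-2.1,3.3,0.2,0],[0.3,0,-1.85,-2.8,5,0.2,0],[0.3,0,-2.3,-3.5,6.6,0.2,0],[0.3,0,-2.7,-4.3,8.3,0.2,0],[0.3,0,-3,-5.1,10,0.2,0],[0.3,0,-3.2,-5.9,11.6,0.2,0],[0.3,0,-3.4,-6.8,13.3,0.2,0],[0.3,0,-3.4,-6.8,13.3,0.2,0]]'
python3 - <<'E'
from model import *
p,r,s=cur(); print(p)
for n in["wrist","side"]:
    pp=P(n); im=arm.get_image(n)[:,:,::-1].copy(); cv2.imwrite(f"pics/g_{n}.png",im)
E
```

```text
clock: 5.2
position: [576.1, -23.9, 166.4]
ee_rot: [0.473, 0.616, -0.5, -0.383]
contact_force: [1.4, -0.1, 1.0]
gripper_width: 25.9
[576.12933414 -23.94428826 166.35711769]
```

View pics/g_wrist.png

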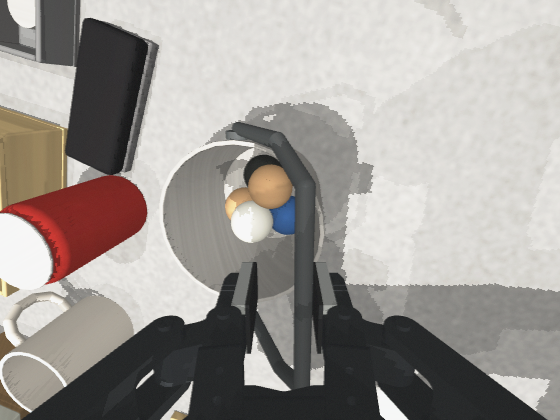

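View pics/g_side.png

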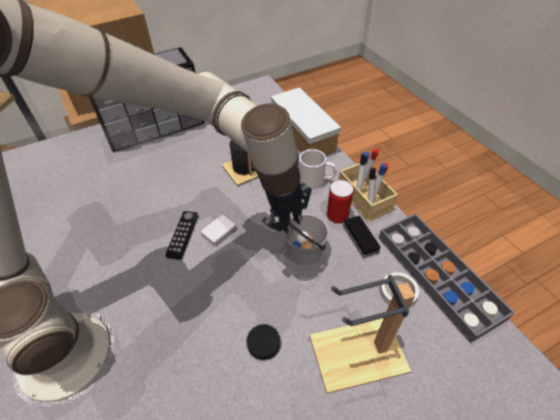

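```bash
python3 - <<'E'
from model import *
X=np.array([np.cos(np.deg2rad(15)),np.sin(np.deg2rad(15)),0]);H=np.array([620,-12,80.]);k=np.array([0,0,1.])
for a in [55,60,65,70,75,80,85,90]:
    t=25*(1-(a-15)/75); o=ori(15,t,-1); jz=-o.as_matrix()[:,2]; ar=np.deg2rad(a)
    b=H-100*np.cos(ar)*X+100*np.sin(ar)*k
    print(a,end=' '); plan(b+8.5*jz,o)
E
```

```text
55 shift cm [-0.01  0.03  0.05] rot deg [ 0.1 -0.1  0. ] | 0.1 0.1
60 shift cm [-0.01 -0.25 -0.77] rot deg [ 1.8 -0.1  0. ] | 0.8 1.8
65 shift cm [-0.01 -0.47 -1.61] rot deg [ 3.4 -0.1  0. ] | 1.7 3.4
70 shift cm [-0.01 -0.6  -2.46] rot deg [ 5.1 -0.1  0. ] | 2.5 5.1
75 shift cm [-0.01 -0.67 -3.33] rot deg [ 6.8 -0.1  0. ] | 3.4 6.8
80 shift cm [-0.01 -0.65 -4.2 ] rot deg [ 8.4 -0.1  0. ] | 4.2 8.4
85 shift cm [-0.01 -0.56 -5.06] rot deg [10.1 -0.1  0. ] | 5.1 10.1
90 shift cm [-0.   -0.4  -5.92] rot deg [11.8 -0.1  0. ] | 5.9 11.8
```

```bash
python3 -m inch '[[0.3,0,-0.25,-0.8,1.8,0,0],[0.3,0,-0.45,-1.6,3.4,0,0],[0.3,0,-0.6,-2.45,5.1,0,0],[0.3,0,-0.65,-3.3,6.8,0,0],[0.3,0,-0.65,-4.2,8.4,0,0],[0.3,0,-0.55,-5.05,10.1,0,0],[0.3,0,-0.4,-5.9,11.8,0,0],[0.3,0,-0.4,-5.9,11.8,0,0],[0.3,0,-0.4,-5.9,11.8,0,0]]'
python3 - <<'E'
from model import *
p,r,s=cur(); print(p)
for n in["wrist","side","top"]:
    pp=P(n); im=arm.get_image(n)[:,:,::-1].copy(); cv2.imwrite(f"pics/i0_{n}.png",im); draw(im,pp,(620,-12),15,np.pi/2,(0,0,255)); cv2.imwrite(f"pics/i_{n}.png",im)
o=np.hstack([cv2.imread("pics/i_side.png")[130:330,200:400],cv2.imread("pics/i_top.png")[100:300,200:400]]); cv2.imwrite("pics/i_st.png",cv2.resize(o,None,fx=2,fy=2))
E
```

```text
clock: 6.05
position: [627.2, -9.9, 178.4]
ee_rot: [-0.43, -0.56, 0.562, 0.432]
contact_force: [0.5, -0.4, -0.5]
gripper_width: 25.7
[627.22403298  -9.94367476 178.37216411]
```

View pics/i_wrist.png

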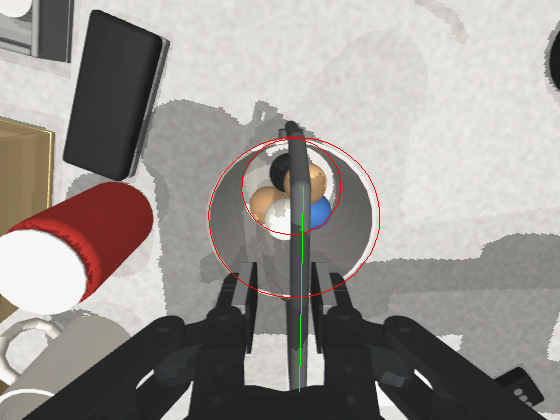

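View pics/i_st.png

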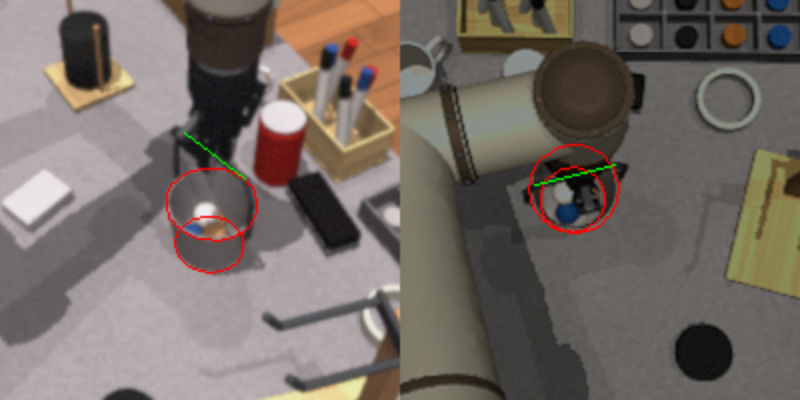

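```bash
python3 -m inch '[[0.3,0,0,0.4,0,0,0],[0.3,0,0,0.7,0,0,0],[0.3,0,0,0.7,0,0,0],[0,0,0,0.7,0,0,0],[0,0,0,0.7,0,0,0],[0,0,0,0.7,0,0,0],[0,0,0,0.7,0,0,0],[0,0,0,0.7,0,0,0],[0,0,0,0.7,0,0,0],[0,0,0,0.7,0,0,0]]'
python3 - <<'E'
from model import *
p,r,s=cur(); print(p)
for n in["wrist"]:
    pp=P(n); im=arm.get_image(n)[:,:,::-1].copy(); cv2.imwrite(f"pics/j_{n}.png",im)
E
```

```text
clock: 7.03
position: [621.3, -11.7, 179.6]
ee_rot: [-0.43, -0.56, 0.561, 0.431]
contact_force: [0.0, -0.4, 3.2]
gripper_width: 5.5
[621.32879755 -11.66765147 179.57178257]
```

View pics/j_wrist.png

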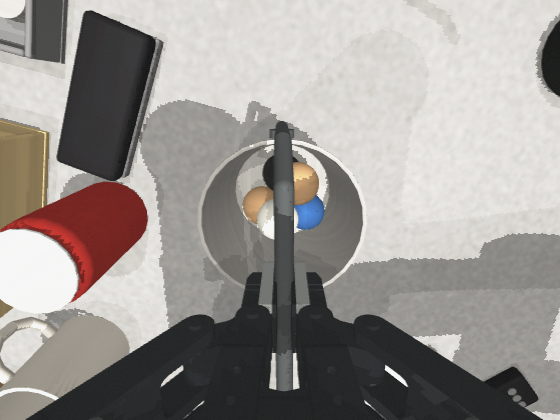

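```bash
python3 -m inch '[[0,0,-0.5,0,0,0,0],[0,0,-1.5,0,0,0,0],[0,0,-3,0,0,0,0],[0,0,-4.5,0,0,0,0],[0,0,-6,0,0,0,0],[0,0,-7.5,0,0,0,0],[0,0,-9,0,0,0,0],[0,0,-10.5,0,0,0,0],[0,0,-11.5,0,0,0,0],[0,0,-12.2,0,0,0,0],[0,0,-12.2,0,0,0,0],[0,0,-12.2,0,0,0,0]]'
python3 - <<'E'
from model import *
p,r,s=cur(); print(p,np.round(s['joints'],2),s['wrist_torque'])
for n in["wrist","side"]:
    pp=P(n); im=arm.get_image(n)[:,:,::-1].copy(); cv2.imwrite(f"pics/k_{n}.png",im)
plan([450,-60,300],ori(0,0,-1))
plan([419,-269,300],ori(-14.4,0,-1))
E
```

```text
clock: 8.08
position: [621.1, -11.5, 300.6]
ee_rot: [-0.43, -0.56, 0.562, 0.432]
contact_force: [-0.8, 0.6, -4.6]
gripper_width: 6.0
[621.13721187 -11.52840356 300.60518728] [ 0.24  0.35  0.08 -0.   -1.31  0.02] [-0.03634395  0.03939119 -0.0276614 ]
shift cm [-0.28  0.07 17.75] rot deg [-0.3 14.9  0. ] | 17.8 14.9
shift cm [-19.67   0.1   26.13] rot deg [-0.3 29.3 -0. ] | 32.7 29.3
```

View pics/k_side.png

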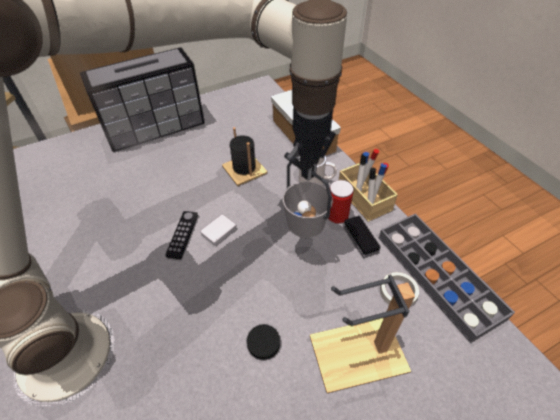

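View pics/k_wrist.png

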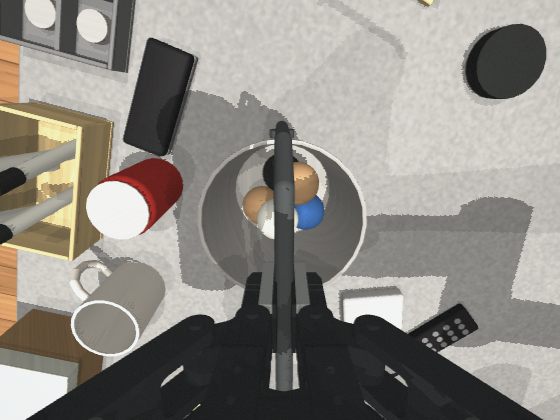

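```bash
python3 -m inch '[[0,0,0,0.7,0,1,0],[0,0,0,2,0,2,0],[0,0,0,4,0,4,0],[0,0,0,6,0,6,0],[0,0,0,8,0,8,0],[0,-0.1,0,10,0,10,0],[0,-0.2,0,12,0,12,0],[0,-0.3,0,14,0,14,0],[0,-0.5,0,16,0,15,0],[0,-1.5,0,17.5,0,16,0],[0,-3,0,18.5,0,18,0],[0,-5,0,19.3,0,20,0],[0,-7,0,20,0,22,0],[0,-9,0,21,0,24,0],[0,-11,0,22,0,26,0],[0,-13,0,23,0,28,0],[0,-15,0,24,0,29.3,0],[0,-17,0,25,0,29.3,0],[0,-18.5,0,25.6,0,29.3,0],[0,-19.3,0,26,0,29.3,0]]'
python3 -m inch '[[0,-0.3,0,0.1,0,0,0],[0,-0.3,0,0.1,0,0,0],[0,-0.3,0,0.1,0,0,0],[0,-0.3,0,0.1,0,0,0]]'
python3 - <<'E'
from model import *
p,r,s=cur(); print(p,np.round(s['joints'],2))
for n in["wrist","side","top"]:
    pp=P(n); im=arm.get_image(n)[:,:,::-1].copy(); cv2.imwrite(f"pics/l_{n}.png",im)
plan([419,-269,300],ori(-14.4,0,-1))
o=np.hstack([cv2.imread("pics/l_side.png")[190:400,220:420],cv2.imread("pics/l_top.png")[120:330,280:480]]); cv2.imwrite("pics/l_st.png",cv2.resize(o,None,fx=2,fy=2,interpolation=cv2.INTER_CUBIC))
E
```

```text
clock: 9.85
position: [419.2, -267.3, 301.6]
ee_rot: [-0.559, -0.432, 0.434, 0.56]
contact_force: [-0.5, -0.7, -4.1]
gripper_width: 5.8
clock: 10.18
position: [418.4, -267.1, 301.9]
ee_rot: [-0.558, -0.433, 0.435, 0.559]
contact_force: [-0.4, 0.2, -4.5]
gripper_width: 5.8
[ 418.36667607 -267.13541639  301.89168321] [-0.24  0.13 -0.21  0.   -1.23 -0.01]
shift cm [-0.16  0.2  -0.09] rot deg [-0.1  0.1 -0.1] | 0.3 0.2
```

View pics/l_st.png

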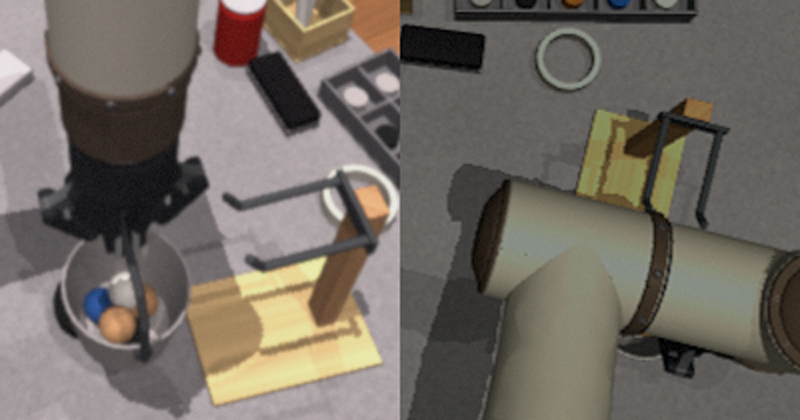

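View pics/l_wrist.png

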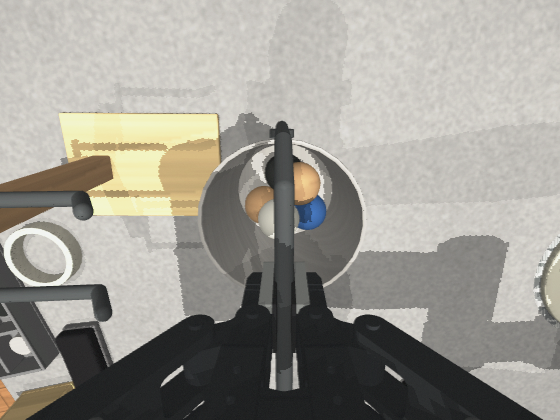

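```bash
python3 - <<'E'
from model import *
pw=P("wrist"); p,r,s=cur(); print(ray((0,0),pw)[0])
for uv in [(82,207),(101,303)]: print(atz(uv,pw,269))
print("pred tips px",proj([[520.8,-262.9,269],[506,-321,270.6]],pw), "elbow",proj([[533.7,-267.5,246],[519.5,-324.3,246]],pw))
X=np.array([.9686,-.2487,0]);Y=np.array([.2487,.9686,0]);seat=np.array([545,-300.6,245.5])
for y in(30,-30): print(proj([seat+X*d+Y*y for d in(-19,0,40)],pw).round(0).tolist())
o=r.as_matrix()
# bar from TCP +-50 on tool x
print("bar pred",proj([p+50*o[:,0],p-50*o[:,0]],pw))
im=cv2.imread("pics/l_wrist.png"); cv2.imwrite("pics/l_w2.png",cv2.resize(im[100:420,0:380],None,fx=1.85,fy=1.85,interpolation=cv2.INTER_CUBIC))
E
```

```text
[ 398.00196871 -347.15089496  426.38994771]
[ 506.67289421 -321.35242216  269.        ]
[ 520.63077245 -267.89255282  269.        ]
pred tips px [[104.49601972 310.58417051]
 [ 81.73195624 208.36424857]] elbow [[100.71939211 286.20881389]
 [ 81.81126442 194.64614326]]
[[101.0, 287.0], [70.0, 287.0], [5.0, 287.0]]
[[82.0, 193.0], [48.0, 193.0], [-23.0, 193.0]]
bar pred [[282.43076143 388.39823642]
 [282.23315171 186.03762496]]
```

View pics/l_w2.png

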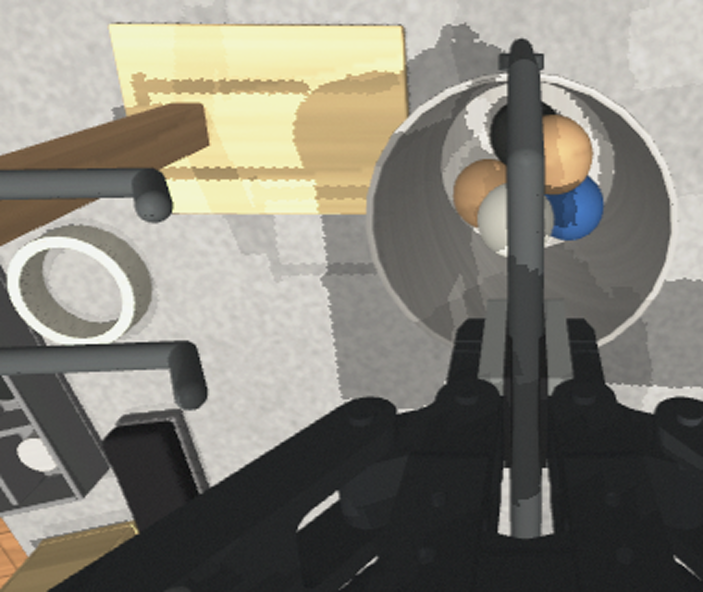

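```bash
python3 - <<'E'
from model import *
plan([545.5,-298,300],ori(-14.4,0,-1))
E
```

```text
shift cm [  0.15   0.17 -13.07] rot deg [-0.1  0.1 -0.1] | 13.1 0.2
```

```bash
python3 -m inch '[[0,0,0.1,-0.6,0,0,0],[0,0,0.1,-1.6,0,0,0],[0,0.1,0.1,-2.8,0,0,0],[0,0.1,0.1,-4,0,0,0],[0,0.1,0.1,-5.2,0,0,0],[0,0.1,0.1,-6.4,0,0,0],[0,0.1,0.1,-7.6,0,0,0],[0,0.1,0.1,-8.8,0,0,0],[0,0.1,0.1,-10,0,0,0],[0,0.1,0.1,-11.2,0,0,0],[0,0.1,0.1,-12.2,0,0,0],[0,0.1,0.1,-12.8,0,0,0],[0,0.1,0.1,-13.1,0,0,0],[0,0.1,0.1,-13.1,0,0,0],[0,0.1,0.1,-13.1,0,0,0]]'
python3 - <<'E'
from model import *
p,r,s=cur(); print(p)
for n in["wrist","side","top"]:
    pp=P(n); im=arm.get_image(n)[:,:,::-1].copy(); cv2.imwrite(f"pics/m_{n}.png",im)
plan([545.5,-298,254],ori(-14.4,0,-1))
o=np.hstack([cv2.imread("pics/m_side.png")[190:400,260:460],cv2.imread("pics/m_top.png")[120:330,320:520]]); cv2.imwrite("pics/m_st.png",cv2.resize(o,None,fx=2,fy=2,interpolation=cv2.INTER_CUBIC))
E
```

```text
clock: 11.58
position: [545.3, -299.2, 300.3]
ee_rot: [-0.558, -0.433, 0.435, 0.559]
contact_force: [-0.7, -0.2, -4.0]
gripper_width: 6.0
[ 545.25086046 -299.2446203   300.31421863]
shift cm [ 0.14  4.69 -0.03] rot deg [-0.1  0.  -0.1] | 4.7 0.2
```

View pics/m_st.png

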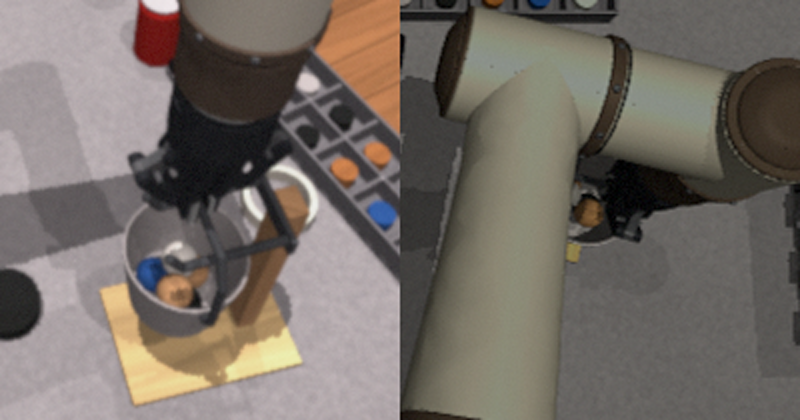

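View pics/m_wrist.png

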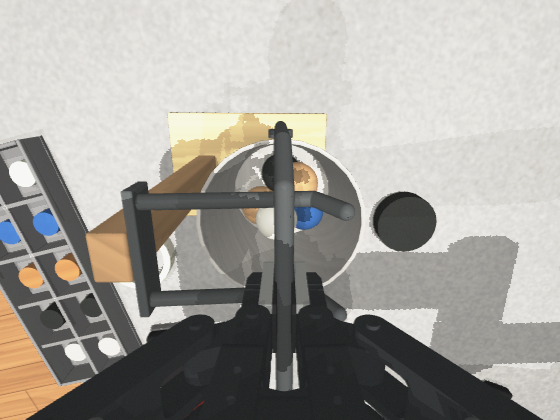

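```bash
python3 -m inch '[[0,0.1,0.6,0,0,0,0],[0,0.1,1.5,0,0,0,0],[0,0.1,2.5,0,0,0,0],[0,0.1,3.3,0,0,0,0],[0,0.1,3.9,0,0,0,0],[0,0.1,4.3,0,0,0,0],[0,0.1,4.5,0,0,0,0],[0,0.1,4.5,0,0,0,0],[0,0.1,4.5,0,0,0,0]]'
python3 - <<'E'
from model import *
p,r,s=cur(); print(p)
for n in["wrist","side"]:
    pp=P(n); im=arm.get_image(n)[:,:,::-1].copy(); cv2.imwrite(f"pics/n_{n}.png",im)
cv2.imwrite("pics/n_s.png",cv2.resize(cv2.imread("pics/n_side.png")[230:400,280:430],None,fx=3.5,fy=3.5,interpolation=cv2.INTER_CUBIC))
E
```

```text
clock: 12.48
position: [545.8, -298.5, 255.8]
ee_rot: [-0.558, -0.433, 0.434, 0.559]
contact_force: [-0.1, -0.1, -3.6]
gripper_width: 6.0
[ 545.8003585  -298.53020382  255.81355956]
```

View pics/n_wrist.png

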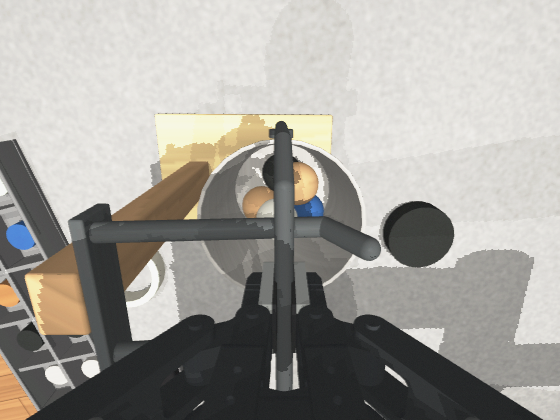

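View pics/n_s.png

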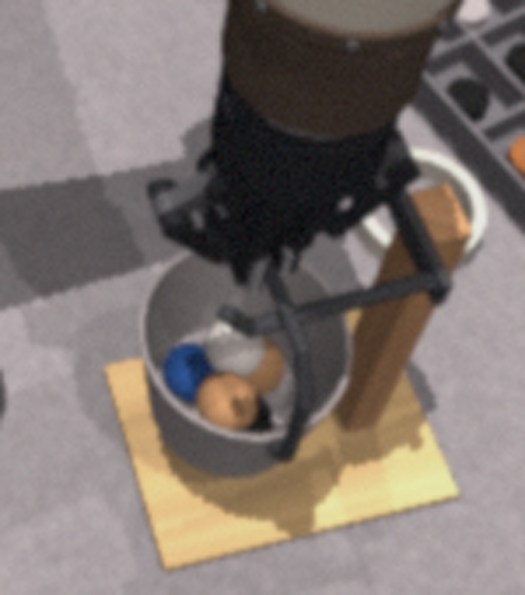

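```bash
python3 -m inch '[[0,0,0.1,0,0,0,0],[0,0,0.2,0,0,0,0],[0,0,0.2,0,0,0,0],[0,0,0.2,0,0,0,0]]'; python3 -m inch '[[0,0,0.1,0,0,0,0],[0,0,0.1,0,0,0,0],[0,0,0.1,0,0,0,0]]'
```

```text
clock: 12.92
position: [545.8, -298.5, 254.3]
ee_rot: [0.559, 0.433, -0.434, -0.558]
contact_force: [-0.1, -0.3, -2.2]
gripper_width: 6.0
clock: 13.17
position: [545.9, -298.6, 254.1]
ee_rot: [0.559, 0.433, -0.434, -0.558]
contact_force: [-1.1, 1.8, 4.5]
gripper_width: 5.8
```

```bash
python3 -m inch '[[0,0,-0.05,0,0,0,0],[0.1,0,-0.05,0,0,0,0],[0.2,0,-0.05,0,0,0,0],[0.3,0,-0.05,0,0,0,0],[0.3,0,-0.05,0,0,0,0],[0.3,0,-0.05,0,0,0,0],[0.3,0,-0.05,0,0,0,0]]'
python3 - <<'E'
from model import *
p,r,s=cur(); print(p)
for n in["wrist","side"]:
    pp=P(n); im=arm.get_image(n)[:,:,::-1].copy(); cv2.imwrite(f"pics/o_{n}.png",im)
cv2.imwrite("pics/o_s.png",cv2.resize(cv2.imread("pics/o_side.png")[230:400,280:430],None,fx=3.5,fy=3.5,interpolation=cv2.INTER_CUBIC))
E
```

```text
clock: 13.75
position: [545.5, -298.4, 252.7]
ee_rot: [-0.558, -0.433, 0.435, 0.559]
contact_force: [0.4, 0.1, 0.7]
gripper_width: 25.6
[ 545.53034094 -298.43631144  252.7463326 ]
```

View pics/o_wrist.png

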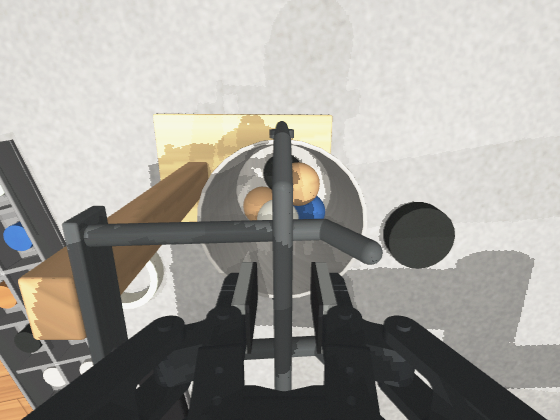

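View pics/o_s.png

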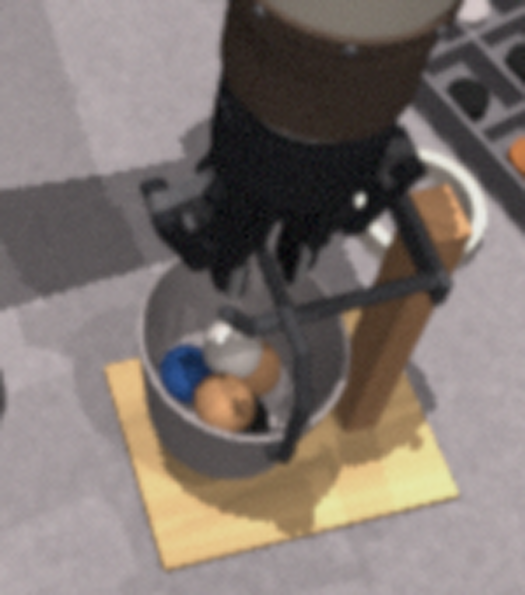

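```bash
python3 -m inch '[[0.3,0,-0.5,0,0,0,0],[0.3,0,-1.2,0,0,0,0],[0.3,0,-2,0,0,0,0],[0.3,0,-3,0,0,0,0],[0.3,0,-4,0,0,0,0],[0.3,0,-6,0,0,0,0],[0.3,0,-8,0,0,0,0],[0.3,0,-11,0,0,0,0],[0.3,0,-14,0,0,0,0],[0.3,0,-14,0,0,0,0]]'
python3 -m inch '[[0.3,0,0,4,0,0,0],[0.3,0,0,8,0,0,0],[0.3,0,0,12,0,0,0],[0.3,3,0,15,0,0,0],[0.3,6,0,17,0,0,0],[0.3,9,0,17,0,0,0],[0.3,12,0,17,0,0,0],[0.3,16,0,17,0,0,0],[0.3,20,0,17,0,0,0],[0.3,20,0,17,0,0,0],[0.3,20,0,17,0,0,0],[0.3,20,0,17,0,0,0],[0.3,20,0,17,0,0,0],[0.3,20,0,17,0,0,0]]'
python3 - <<'E'
from model import *
p,r,s=cur(); print(p)
for i,n in enumerate(["top","side","side"]):
    pp=P(n); im=arm.get_image(n)[:,:,::-1].copy(); cv2.imwrite(f"pics/q_{n}{i}.png",im)
o=np.hstack([cv2.imread("pics/q_side2.png")[190:400,260:460],cv2.imread("pics/q_top0.png")[110:320,320:520]]); cv2.imwrite("pics/q_st.png",cv2.resize(o,None,fx=2,fy=2,interpolation=cv2.INTER_CUBIC))
E
```

```text
clock: 14.68
position: [547.3, -299.7, 401.9]
ee_rot: [0.563, 0.435, -0.432, -0.554]
contact_force: [0.6, -0.1, 1.2]
gripper_width: 25.6
clock: 15.85
position: [430.6, -63.5, 393.5]
ee_rot: [-0.559, -0.432, 0.434, 0.559]
contact_force: [0.0, -0.3, -0.4]
gripper_width: 25.5
[430.57832482 -63.49393626 393.50740557]
```

View pics/q_st.png

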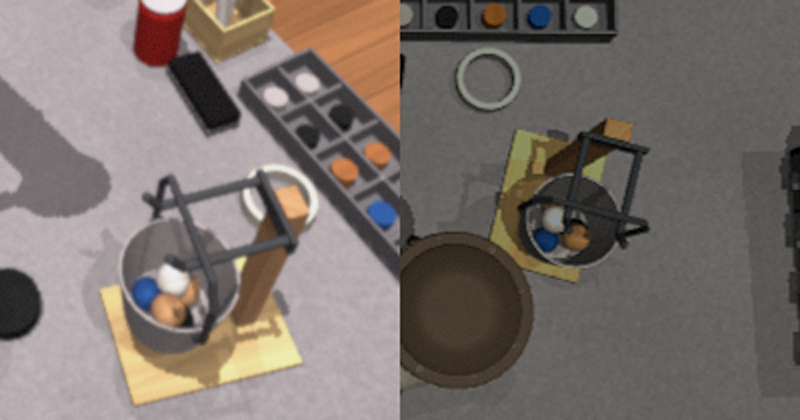

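View pics/q_top0.png

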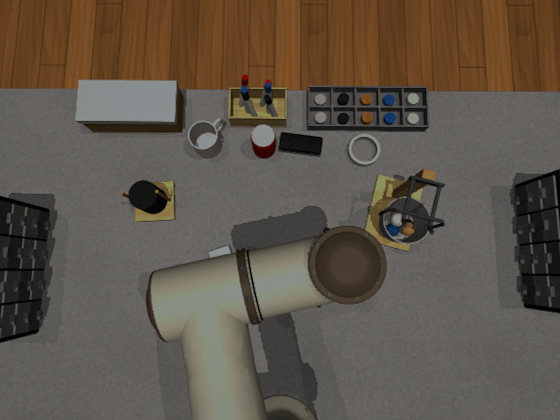

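```bash
for i in 1 2; do python3 -m inch '[[0.3,0,0,0,0,0,0],[0.3,0,0,0,0,0,0],[0.3,0,0,0,0,0,0],[0.3,0,0,0,0,0,0],[0.3,0,0,0,0,0,0],[0.3,0,0,0,0,0,0],[0.3,0,0,0,0,0,0],[0.3,0,0,0,0,0,0],[0.3,0,0,0,0,0,0],[0.3,0,0,0,0,0,0],[0.3,0,0,0,0,0,0],[0.3,0,0,0,0,0,0],[0.3,0,0,0,0,0,0],[0.3,0,0,0,0,0,0],[0.3,0,0,0,0,0,0],[0.3,0,0,0,0,0,0]]' >/dev/null; done
python3 - <<'E'
from model import *
pp=P("side"); f=[arm.get_image("side")[:,:,::-1].copy() for _ in range(4)]
a=cv2.imread("pics/q_side2.png").astype(int)
print([np.abs(x.astype(int)-f[0])[240:380,290:420].mean().round(2) for x in f], np.abs(f[0]-a)[240:380,290:420].mean())
pt=P("top"); t=arm.get_image("top")[:,:,::-1].copy()
out=[]
for im,p,sl in((f[-1],pp,np.s_[190:400,260:460]),(t,pt,np.s_[110:320,320:520])):
    im=im.copy(); X=np.array([.9686,-.2487,0]);Y=np.array([.2487,.9686,0]);c=np.array([545.5,-298.4,0])
    for r,z in((58,254-90),(46,254-180)):
        u=np.linspace(0,6.28,60); cv2.polylines(im,[proj([c+r*np.cos(q)*X+r*np.sin(q)*Y+[0,0,z] for q in u],p).round().astype(int)],True,(0,0,255),1)
    cv2.polylines(im,[proj([c+50*Y+[0,0,254],c-50*Y+[0,0,254]],p).round().astype(int)],False,(0,255,0),1)
    out.append(im[sl])
cv2.imwrite("pics/r.png",cv2.resize(np.hstack(out),None,fx=2,fy=2,interpolation=cv2.INTER_CUBIC)); print(arm.read_state()['clock'])
E
```

```text
[np.float64(0.0), np.float64(1.49), np.float64(1.49), np.float64(1.48)] 1.5515201465201465
18.9167
```

View pics/r.png

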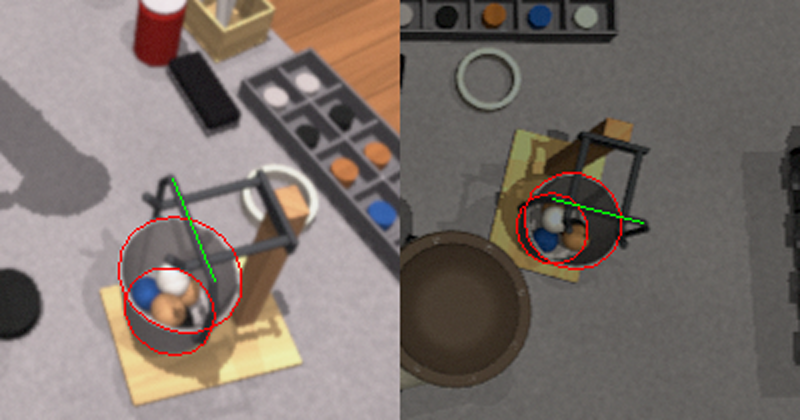

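```bash
python3 -c "
from bench import arm
print(arm.job_done())"
```

```text
the job is handed in; nothing more can be done
None
```

The pail now hangs by its bail across both prongs of the twin hook, behind the turned-up tips. I handed the job in at about 19 s of the 72 s allowed.

I pushed the folded bail upright along its arc with the pail standing on the table. I then gripped the bar in the middle, lifted the pail, brought it in from the front of the stand and lowered it until the wrist force showed it seated. Then I opened the fingers, lifted clear and moved the arm away.

**Last checks:**
- **Upright:** An upright pail model drawn at the placed position matched the side and top pictures.
- **Still:** Pictures about 3 s apart differed by only 1.55 grey levels on average, the same as the noise between pictures taken together.
- **Other things:** In the last top pictures the can, mug, eraser, tape and puck tower look where they started. The last side pictures agree for the can, eraser and tape. The arm hid the remote, most of the tin and the puck from above, so I did not check those three in the final views.
- **Forces:** The readings I saw were never above about 5 N.

**Small disagreements:**
- The wrist camera placed the prongs about 3 mm to the side of where the two fixed cameras did. I used a point between the two.
- The gripper read 5.5 to 6 mm on the 8 mm wire, but the grip held.

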